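Third cuvette into the beam of a spectrophotometer

ROBOT

A 6-joint arm with a two-finger parallel gripper is mounted at the origin on the work surface. World frame = base frame: x ahead of the robot, y to its left, z up, the work surface at z = 0. Lengths are in m, angles in rad, forces in N, time in s.
With the tool pointing down it reaches from about 0.25 to 0.775 m from the base axis. Payload 8.9 kg.
Tool frame: the origin (TCP) lies midway between the tips of the shut fingers; the grasp point (between the pads) lies 19 mm behind it; z points along the fingers, y is the line along which they close (so a half turn about z gives the same grasp; the last joint's range is limited). The gripper opens to 85 mm and grips with 20 to 120 N. Pads are 22 mm wide; open, the fingers measure 114 mm over their backs; the gripper's body (76 mm by 85 mm) begins 54 mm behind the grasp point. The pads swing forward as they close: fully open they stand 13 mm farther back than shut.
Start: joints at [-1.346, 0.291, -0.153, 1.127, 0, 1.431], TCP at [0.187, -0.491, 0.231] pointing down, gripper open.
Joint ranges: [-2.52, 2.52], [-0.91, 1.74], [-1.3, 1.37], [-1.96, 2.02], [-1.52, 1.47], [-3.14, 3.14]. Speed limits (rad/s): [2.22, 2.22, 2.79, 3.14, 3.14, 3.14].

INTERFACE

Orientations are given as [roll, pitch, yaw] about the fixed x, y, z axes, in that order (R = Rz(yaw) Ry(pitch) Rx(roll)).
In Python, from station import arm gives the robot as it stands. Calls block until the motion is done:
- arm.reach(position, orientation): joint-space move of the TCP to a pose.
- arm.line_to(position, max_speed=0.15, orientation=None, f_stop=None): straight line of the TCP; orientation=None keeps the orientation; max_speed is the mean speed in m/s. With f_stop (N) it stops when the force on the tool has changed by that much, and returns True; else False.
- arm.movej(angles): joint-space move.
- arm.grip(opening, force=None): opening from 0.0 (shut) to 1.0 (fully open); force is the grip in N (None keeps the last); returns when the fingers have stopped.
- arm.wait(seconds).
- arm.inverse_kinematics(position, orientation): joint angles nearest the present ones, or None.
- arm.snapshot(name): name is "scene" or "top" or "wrist"; returns (picture, depth): 400x640x3 uint8, red, green, blue; 400x640 float32, m along the optical axis (not along the pixel's ray), 0 where there is no reading.
- arm.camera_params(name): a dict with "camera_matrix" (3x3 intrinsics, pixels), "rvec" (rotation vector, rad) and "tvec" (3), from world to camera coordinates, as OpenCV has them; the wrist camera has in their place "mount" (4x4, takes a point from camera to tool coordinates, whose origin is the TCP and whose axes are the flange's). Camera axes: x right, y down, z forward; pixel columns grow to the right and rows downward; lengths in m; the calibration is good to about 2 mm. A picture is of the moment at which its call begins: read the wrist's pose just before it. camera_params takes no time and is no camera call.
A pose or a line that the arm cannot do raises arm.PlanningError and nothing moves.
- arm.hand_in(): hands the job in; it is judged then, once.
Readings, each from a call of its own:
- arm.current_clock(): time.
- arm.current_joint_pos(): joint angles.
- arm.current_dq(): joint speeds.
- arm.current_effort(): joint torques, N m.
- arm.current_eef_pos(): TCP position.
- arm.current_tool_rot(): TCP orientation.
- arm.current_ft_force(): force on the tool from outside, world axes, zero at the start.
- arm.current_moment(): the same for the moment, N m.
- arm.current_finger_gap(): opening from 0.0 (shut) to 1.0 (fully open).
- arm.current_grasp_force(): force on a finger pad.
Only numpy, scipy, OpenCV 4.12 (cv2) and the standard library are available. Lean on these libraries where they do the work, as an engineer would, in place of code of your own. Each camera call takes 0.05 s, during which the arm holds its last target. There are 200 camera calls.

TASK

On the spectrophotometer, push the cell-changer rod fully in against its stop so that the count is sure, then hook a finger behind its knob, draw it out click by click and leave it on the third click, never letting it run on to the fourth, whose sample must not see the lamp. With the third cuvette in the beam, press the green key right down and let it come back up to take the reading. Work gently with the fingers only: do not pinch the knob, press no grey key, and leave the other things on the bench as they stand.

Things in the scene. Friction and masses are not known exactly. Their poses are not given: they have to be found in the camera images.
- spectro: Off-white bench spectrophotometer, fixed, 390 wide, 300 deep. Origin: at bench height in the plane of its front face (95 mm high, blue band at its foot). x points level into the machine, y to its operator's left (machine spans y -240 to +150 mm), z up. Dark closed cell lid 118 mm high, at y +10 to +140, from 20 mm behind the face; tower with display 185 mm high, at y -240 to -5, from 125 mm behind the face.
- cell_rod (a joint): Draw of the cell-changer rod, m: 0 = fully in at its stop, growing as it is drawn out along the machine's -x. A sprung ball holds it there and at clicks 0.016, 0.032, 0.048, 0.064, end stop at 0.065. Leaving a click takes about 7 N either way, falling to none at the hump 8 mm on; then it snaps into the next click by itself, ahead of the finger. Starts on click 1, 2 or 3, seldom between.
- pull_knob (a point): Black disc knob, 32 mm across, 14 mm thick, square on the end of the 6 mm steel rod. Origin: its centre, on the rod's axis, 70 mm above the bench; axes as spectro: outer face to push at x = -7 mm, back face to hook at x = +7. Fully in, 50 mm are free between back face and machine front. From above, a fingertip behind the disc goes down to the rod's top, 3 mm above the axis.
- read_key (a joint): Travel of the round green key, m: 0 up, 0.006 right down. Sprung; right down takes 5 N; it comes back up by itself.
- read_key_top (a point): Centre of the green key's top: 24 mm across, in a fixed black ring 40 mm across and 12 mm high on a dark key deck 98 mm above the bench, 55 mm behind the machine's front face. The top, when up, stands 120 mm above the bench. Pressed straight down.
- zero_key (a joint): Travel of the grey key 45 mm to the right (machine's -y) of the green one, m; same make, 0 up. Leave it.
- mode_key (a joint): Travel of the next grey key, 90 mm to the right of the green one, m; 0 up. Leave it.
- print_key (a joint): Travel of the last grey key, 135 mm to the right of the green one, m; 0 up. Leave it.
- reagent_a: White plastic reagent bottle with white cap, 42 mm across, 78 mm high, loose; origin under its centre, z up.
- reagent_b: White plastic reagent bottle with white cap, 36 mm across, 66 mm high, loose; origin under its centre, z up.
- amber_vial: Dark brown vial with black cap, 28 mm across, 56 mm high, loose; origin under its centre, z up.
- media_bottle: Pale glass bottle with blue cap, 80 mm across, 165 mm high, loose; origin under its centre, z up.
- tip_box: Grey box of yellow pipette tips, 122 x 84 x 60 mm high, loose; origin under its centre, x along its length.
- cuvette_rack: Blue rack with two rows of clear cuvettes, 140 x 56 x 49 mm high, loose; origin under its centre, x along its length.
- pipette: White and blue pipette lying on the bench, about 245 mm long, 34 mm across at its finger rest, 25 mm high, loose; origin at bench height where handle and shaft meet, tip to +x.

How it is judged:
By the outcome, as a careful person would: the job done as asked, in the order asked, and still so for the second after the job is handed in, with the robot touching nothing.
It also fails if it takes over 67 s, if anything falls off the work surface, if the arm or the gripper's body presses on something with over 40 N, if the wrist force passes 120 N, or if a joint passes its speed limit or range.

## Working session

There is one attempt and no reset: what is moved stays moved. The work goes in short steps, each a Python script; the robot and the scene stay as the last script left them, time stands still between calls to the robot, and variables do not carry over. Pictures are saved under pics/ and viewed, at most 10 in all, crops included, and the job is handed in when it is done.

```bash
ls; mkdir -p pics; cat > h.py <<'E'
import numpy as np, cv2
from station import arm
def cam(name, T=None):
    p=arm.camera_params(name); K=np.array(p["camera_matrix"],float)
    if "mount" in p:
        M=T@np.array(p["mount"]); return K,M[:3,:3],M[:3,3]
    R=cv2.Rodrigues(np.array(p["rvec"],float))[0]; t=np.array(p["tvec"],float).ravel()
    return K,R.T,-R.T@t
def cloud(K,R,c,d):
    v,u=np.mgrid[:d.shape[0],:d.shape[1]]
    r=np.stack([(u-K[0,2])/K[0,0],(v-K[1,2])/K[1,1],np.ones(d.shape)],-1)
    return (r*d[...,None])@R.T+c
def onplane(K,R,c,u,v,z):
    r=R@np.array([(u-K[0,2])/K[0,0],(v-K[1,2])/K[1,1],1.]); return c+r*(z-c[2])/r[2]
E
python3 - <<'E'
from h import *
for n in("scene","top"):
    im,d=arm.snapshot(n); cv2.imwrite(f"pics/{n}0.png",im[...,::-1]); np.savez(f"{n}0.npz",im=im,d=d)
    K,R,c=cam(n); print(n,K[0,0],c,R[:,2])
print(arm.current_clock(),arm.current_tool_rot(),arm.camera_params("wrist"))
E
```

```text
pics
scene 426.0794705166526 [1.54261585 0.32286551 0.78427035] [-0.75882041 -0.33414003 -0.55905457]
top 387.066232371578 [ 0.49023768 -0.09949701  1.13842723] [ 0.09123057 -0.01495978 -0.99571742]
0.1 [-3.14045481e+00 -1.44636713e-04  3.63788167e-01] {'camera_matrix': array([[305.99391043,   0.        , 318.65230741],
       [  0.        , 305.99391043, 202.27169599],
       [  0.        ,   0.        ,   1.        ]]), 'mount': array([[-2.96633459e-05, -9.53946323e-01, -2.99977351e-01,
         7.85805270e-02],
       [ 9.99999856e-01, -1.88856334e-04,  5.01689421e-04,
         1.39030353e-03],
       [-5.35237402e-04, -2.99977293e-01,  9.53946192e-01,
        -1.43043346e-01],
       [ 0.00000000e+00,  0.00000000e+00,  0.00000000e+00,
         1.00000000e+00]])}
```

View pics/scene0.png

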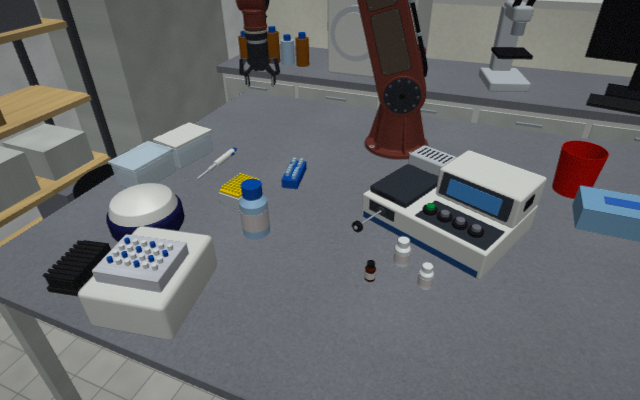

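View pics/top0.png

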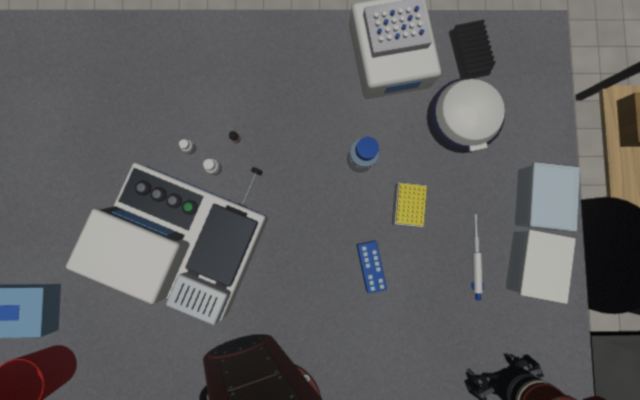

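The scene view shows the spectrophotometer with the green key at (430,208) and knob at (357,226). In the top view the green key is at (188,207), the knob at (257,171) and the rod entry at about (243,205). The bottles stand at (186,145), (210,166) and (234,136), all in front of the machine and left of the knob.

```bash
python3 - <<'E'
from h import *
G={}
for n in("scene","top"):
    z=np.load(n+"0.npz"); im,d=z["im"],z["d"]; K,R,c=cam(n); P=cloud(K,R,c,d)
    hsv=cv2.cvtColor(im,cv2.COLOR_RGB2HSV)
    g=cv2.inRange(hsv,(50,120,50),(75,255,255)); N,l,s,ce=cv2.connectedComponentsWithStats(g)
    i=1+np.argmax(s[1:,4]); print(n,"green",ce[i],s[i],np.median(P[l==i],0),onplane(K,R,c,*ce[i],.12))
    dark=cv2.inRange(hsv,(0,0,0),(180,255,45)); u,v=(357,226) if n=="scene" else (257,171)
    m=np.zeros_like(dark); m[v-11:v+12,u-11:u+12]=dark[v-11:v+12,u-11:u+12]
    N,l,s,ce=cv2.connectedComponentsWithStats(m);i=1+np.argmax(s[1:,4]); Q=P[l==i]
    print("knob",ce[i],s[i],np.median(Q,0),Q[:,2].max(),onplane(K,R,c,*ce[i],.07 if n=="scene" else .083))
    if n=="top":
        # machine top of white body & orientation from z 0.095 front edge
        sel=(abs(P[...,2]-.095)<.006)&(P[...,1]>.05)&(P[...,0]>.2)&(hsv[...,1]<40)&(hsv[...,2]>120)
        N,l,s,ce=cv2.connectedComponentsWithStats(sel.astype(np.uint8))
        sel=np.isin(l,1+np.where(s[1:,4]>60)[0]); 
        pts=P[sel][:,:2]; print(len(pts))
        dk=cv2.inRange(hsv,(0,0,0),(180,90,60))
        body=((P[...,2]>.085)&(P[...,1]>.05)&(np.hypot(P[...,0]-.39,P[...,1]-.33)<.3)&(P[...,0]>.1)).astype(np.uint8)
        N,l,s,ce=cv2.connectedComponentsWithStats(body);i=1+np.argmax(s[1:,4]);b=P[l==i][:,:2]
        r=cv2.minAreaRect(b.astype(np.float32)); print("body",r,cv2.boxPoints(r))
        for u,v in((186,145),(210,166),(234,136)): 
            q=P[v-5:v+6,u-5:u+6].reshape(-1,3); print("bottle",q[q[:,2]>q[:,2].max()-.006].mean(0))
E
```

```text
scene green [430.18032787 206.39344262] [426 203  10   8  61] [0.56084368 0.22669665 0.11839295] [0.56419174 0.22745739 0.12      ]
knob [357.52173913 225.79710145] [352 221  11  11  69] [0.66333825 0.05832811 0.07805873] 0.08699328831975928 [0.65472269 0.05438587 0.07      ]
top green [187.67272727 206.43636364] [184 203   8   8  55] [0.55807264 0.22540076 0.12169887] [0.55734664 0.22622447 0.12      ]
knob [256.73684211 170.89473684] [252 168  10   7  38] [0.65582367 0.05013034 0.0848804 ] 0.09114470650810147 [0.65622081 0.05129742 0.083     ]
2203
body ((0.4715368151664734, 0.2625400424003601), (0.3905555009841919, 0.3057743310928345), 67.2573013305664) [[0.2550435  0.14155024]
 [0.5370439  0.02333991]
 [0.6880301  0.38352984]
 [0.4060297  0.50174016]]
bottle [0.73818631 0.25798238 0.06911851]
bottle [0.67525805 0.1842629  0.08081424]
bottle [0.76689338 0.12544447 0.05784094]
```

```bash
cat >> h.py <<'E'
from scipy.spatial.transform import Rotation as Ro
YAW=-0.397; ORI=[np.pi,0,YAW]
XM=np.array([-np.cos(YAW),-np.sin(YAW),0]); YM=np.array([-XM[1],XM[0],0])
O=np.array([.537,.0233,0])-.150*YM
def W(x,y,z): return O+x*XM+y*YM+np.array([0,0,z])
def M(p): q=np.asarray(p)-O; return np.array([q@XM,q@YM,q[2]]).round(4)
def wrist(f):
    T=np.eye(4); T[:3,:3]=Ro.from_euler("xyz",arm.current_tool_rot()).as_matrix(); T[:3,3]=arm.current_eef_pos()
    im,d=arm.snapshot("wrist"); cv2.imwrite(f"pics/{f}.png",im[...,::-1]); np.savez(f+".npz",im=im,d=d,T=T)
    return im,d,cam("wrist",T)
E
python3 - <<'E'
from h import *
arm.grip(0.0)
arm.reach(W(-.07,.03,.28),ORI)
im,d,C=wrist("w1"); print(arm.current_clock(),arm.current_joint_pos(),M(arm.current_eef_pos()),arm.current_finger_gap())
E
```

```text
4.35 [ 5.16184460e-02  5.41471825e-01  3.58373144e-01  1.38767657e+00
 -7.62720889e-05 -2.69205938e+00] [-0.0702  0.0304  0.28  ] 0.004077936467301955
```

View pics/w1.png

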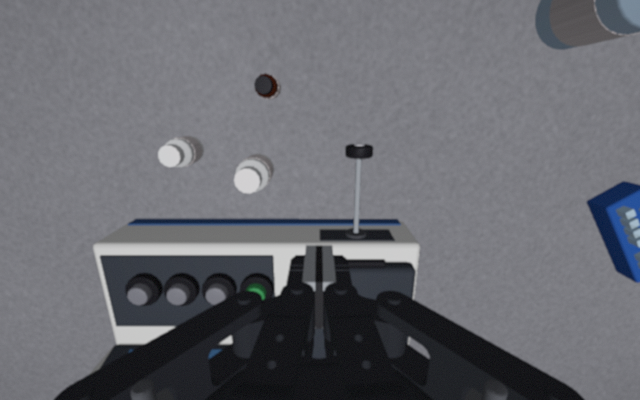

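The wrist view shows the knob disc at (359,151), the rod running to (357,233), the green key at (257,288) partly behind a finger, and the front top edge at row about 243. Now I'll refine these.

```bash
python3 - <<'E'
from h import *
z=np.load("w1.npz"); im,d,T=z["im"],z["d"],z["T"]; K,R,c=cam("wrist",T); P=cloud(K,R,c,d)
print("green",M(onplane(K,R,c,258,288,.12)))
m=np.zeros(d.shape,np.uint8); m[138:165,340:380]=(im[138:165,340:380].max(2)<50); ys,xs=np.where(m)
print("knob bbox",xs.min(),xs.max(),ys.min(),ys.max())
Q=P[m>0]; top=Q[Q[:,2]>.078]; q=(top-O); print("knobtop x",np.percentile(q@XM,[3,50,97]),"y",np.percentile((Q-O)@YM,[2,50,98]),"zmax",np.percentile(Q[:,2],97))
u=(xs.min()+xs.max())/2
print("left/right",M(onplane(K,R,c,xs.min(),151,.07)),M(onplane(K,R,c,xs.max(),151,.07)))
g=im.mean(2)
print("edge rows", [(u,[ (v,int(g[v,u])) for v in range(236,252,2)]) for u in (130,230,300)])
for u in(110,200,290,410): print("edge",u,M(onplane(K,R,c,u,243,.095)),M(P[243,u]),M(P[248,u]))
for v in(170,200,225): 
    r=np.argmax(g[v,345:372])+345; print("rod",r,M(onplane(K,R,c,r,v,.073)),M(P[v,r]))
E
```

```text
green [ 0.0481 -0.0389  0.12  ]
knob bbox 346 371 145 157
knobtop x [-0.10692488 -0.10114772 -0.09561109] y [0.06126376 0.07339384 0.0886255 ] zmax 0.08686294289142221
left/right [-0.1001  0.0617  0.07  ] [-0.1     0.0904  0.07  ]
edge rows [(130, [(236, 113), (238, 111), (240, 111), (242, 131), (244, 173), (246, 191), (248, 199), (250, 202)]), (230, [(236, 113), (238, 114), (240, 114), (242, 131), (244, 174), (246, 192), (248, 201), (250, 204)]), (300, [(236, 113), (238, 112), (240, 112), (242, 131), (244, 175), (246, 193), (248, 202), (250, 205)])]
edge 110 [ 0.0036 -0.2144  0.095 ] [ 0.0048 -0.2163  0.0924] [ 0.01   -0.2157  0.0951]
edge 200 [ 0.0037 -0.1089  0.095 ] [ 0.0059 -0.1109  0.0904] [ 0.0097 -0.1093  0.096 ]
edge 290 [ 0.0038 -0.0034  0.095 ] [ 0.0057 -0.0038  0.091 ] [ 0.0097 -0.0035  0.0962]
edge 410 [0.004  0.1373 0.095 ] [0.0059 0.1387 0.0909] [0.0109 0.1382 0.0941]
rod 358 [-0.0785  0.0759  0.073 ] [-0.0787  0.0758  0.0741]
rod 357 [-0.0421  0.0761  0.073 ] [-0.0423  0.076   0.0736]
rod 356 [-0.01    0.0761  0.073 ] [-0.0103  0.0759  0.0738]
```

```bash
python3 -c "
import cv2;i=cv2.imread('pics/w1.png')[130:310,230:430];cv2.imwrite('pics/w1c.png',cv2.resize(i,(640,576),interpolation=cv2.INTER_NEAREST))"
```

```text
(no output)
```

View pics/w1c.png

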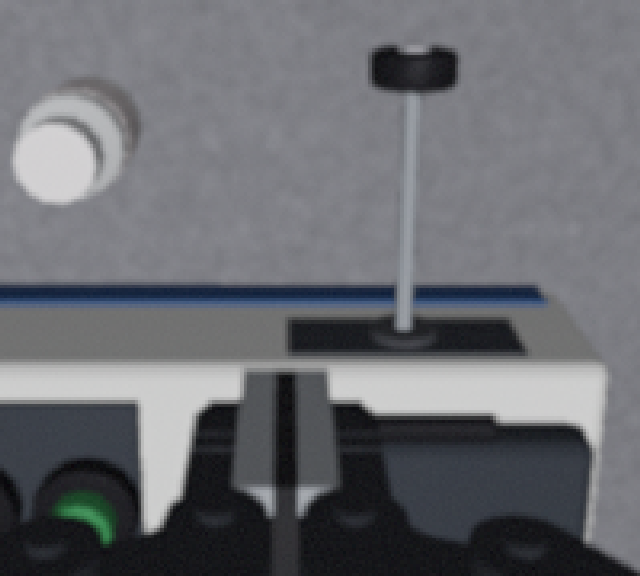

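The knob is 98–105 mm out from the face, which is click 3, at y_m = 0.076. The front face is at my x_m ≈ 0.003. Next I push the rod in.

```bash
python3 - <<'E'
from h import *
arm.reach(W(-.15,.076,.16),ORI)
arm.line_to(W(-.15,.076,.066),.12)
f0=arm.current_ft_force()
s=arm.line_to(W(-.055,.076,.066),.03,f_stop=13)
print(s,M(arm.current_eef_pos()),np.round(np.array(arm.current_ft_force())-f0,2),arm.current_clock())
arm.wait(.2)
print(M(arm.current_eef_pos()),np.round(np.array(arm.current_ft_force())-f0,2))
E
```

```text
True [-0.0679  0.076   0.0661] [1.68 0.55 1.15] 8.3583
[-0.0679  0.0761  0.0657] [0.42 0.36 0.54]
```

```bash
python3 - <<'E'
from h import *
f0=arm.current_ft_force()
s=arm.line_to(W(-.058,.076,.066),.015,f_stop=13)
print(s,M(arm.current_eef_pos()),np.round(np.array(arm.current_ft_force())-f0,2))
arm.line_to(W(-.10,.076,.066),.1)
arm.line_to(W(-.10,.076,.15),.15)
arm.line_to(W(-.030,.076,.17),.15)
im,d,C=wrist("w2"); P=cloud(*C,d); q=P-O; x,y,z=q@XM,q@YM,P[...,2]
m=(im.max(2)<60)&(z>.078)&(z<.092)&(abs(y-.076)<.02)&(x<-.02)&(x>-.12); print(m.sum(),np.percentile(x[m],[3,50,97]),y[m].mean())
print(arm.current_clock())
E
```

```text
True [-0.068   0.0761  0.0658] [1.45 0.33 0.51]
566 [-0.0591435  -0.05368999 -0.0475346 ] 0.07595905437927244
10.75
```

View pics/w2.png

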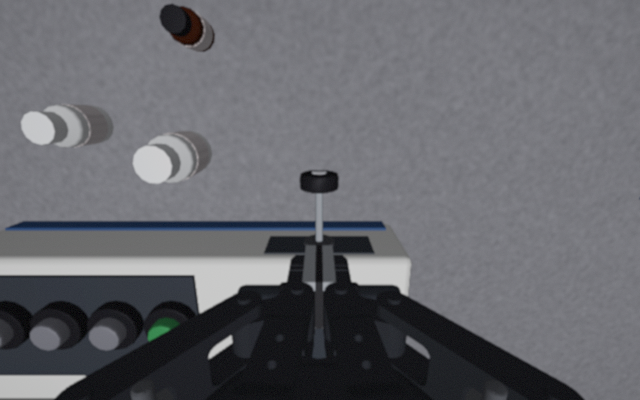

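The knob is centred at x_m = -0.0535, visible at (319,181), with the rod short, so it is fully in. Now I hook it and draw the first click.

```bash
cat >> h.py <<'E'
def knobx(f):
    im,d,C=wrist(f); P=cloud(*C,d); q=P-O; x,y,z=q@XM,q@YM,P[...,2]
    m=(im.max(2)<60)&(z>.078)&(z<.089)&(abs(y-.076)<.018)&(x<-.03)&(x>-.14)
    return m.sum(),np.percentile(x[m],[3,50,97]).round(4)
def st(f0): return M(arm.current_eef_pos()),np.round(np.array(arm.current_ft_force())-f0,2),round(arm.current_clock(),2)
E
python3 - <<'E'
from h import *
arm.line_to(W(-.022,.076,.10),.1)
print("down",arm.line_to(W(-.022,.076,.0765),.05,f_stop=6),M(arm.current_eef_pos()))
arm.wait(.2); f0=np.array(arm.current_ft_force())
s=arm.line_to(W(-.046,.076,.0765),.012,f_stop=3); print(s,*st(f0)); print(knobx("w3"))
E
```

```text
down False [-0.0219  0.076   0.0763]
True [-0.0318  0.0762  0.0759] [-0.78 -0.39 -0.61] 13.45
(np.int64(1664), array([-0.0593, -0.0536, -0.0409]))
```

The contacts at -0.068 and -0.0318 differ by 36.2 mm, which is the 14 mm disc plus the 22 mm pad. That fits the rod fully in, with the finger on the back face. Now I draw it out.

```bash
python3 - <<'E'
from h import *
x0=-.0318; f0=np.array(arm.current_ft_force())
for k,dx in enumerate((.004,.0105)):
    s=arm.line_to(W(x0-dx,.076,.0765),.012,f_stop=14); print(s,*st(f0))
arm.wait(.3); print(*st(f0),knobx("w4"))
E
```

```text
False [-0.0335  0.0763  0.0757] [-7.    3.07  2.11] 14.01
False [-0.0428  0.0759  0.0767] [ 0.29 -0.69 -0.19] 14.7
[-0.0424  0.076   0.0766] [ 0.08 -0.42  0.19] 15.0 (np.int64(1651), array([-0.0753, -0.0696, -0.0515]))
```

It is on click 1, having moved 16.0 mm. On to clicks 2 and 3.

```bash
python3 - <<'E'
from h import *
x0=-.0318; f0=np.array(arm.current_ft_force())
s=arm.line_to(W(x0-.0265,.076,.0765),.015,f_stop=14); arm.wait(.3); a=knobx("w5"); print(s,*st(f0),a)
if abs(a[1][1]+.0856)<.002:
    s=arm.line_to(W(x0-.0422,.076,.0765),.015,f_stop=14); arm.wait(.3); print(s,*st(f0),knobx("w6"))
E
```

```text
False [-0.0583  0.076   0.0765] [-0.83 -1.66 -0.14] 16.62 (np.int64(1662), array([-0.0912, -0.0856, -0.0674]))
False [-0.074   0.076   0.0765] [-0.58 -0.18 -0.2 ] 18.12 (np.int64(1656), array([-0.1073, -0.1015, -0.0832]))
```

```bash
python3 - <<'E'
from h import *
arm.line_to(W(-.05,.076,.0765),.08)
arm.line_to(W(-.05,.076,.19),.2)
arm.line_to(W(-.05,-.02,.22),.2)
im,d,C=wrist("w7"); P=cloud(*C,d)
g=cv2.inRange(cv2.cvtColor(im,cv2.COLOR_RGB2HSV),(50,120,50),(75,255,255)); N,l,s,ce=cv2.connectedComponentsWithStats(g);i=1+np.argmax(s[1:,4])
Q=P[l==i]; t=Q[Q[:,2]>np.percentile(Q[:,2],90)-.004]; e=np.array([[M(p)[0],M(p)[1]] for p in t],np.float32)
print(s[i],ce[i],M(onplane(*C,*ce[i],.12)),np.percentile(Q[:,2],[5,50,95]),cv2.minEnclosingCircle(e),arm.current_clock())
print([M(p) for p in ([.5608,.2267,.118],[.5642,.2275,.12],[.5581,.2254,.12])])
E
```

```text
Traceback (most recent call last):
ValueError: attempt to get argmax of an empty sequence
```

View pics/w7.png

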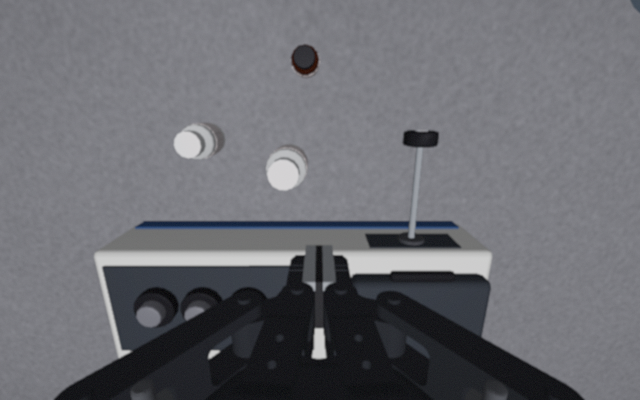

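The knob sits at (421,138), drawn out; the green key is hidden by the gripper. I'll move back over the machine so the key appears clear above the fingers.

```bash
python3 - <<'E'
from h import *
arm.line_to(W(.0,.0,.27),.2)
arm.line_to(W(.11,-.0,.27),.2)
im,d,C=wrist("w8"); P=cloud(*C,d)
g=cv2.inRange(cv2.cvtColor(im,cv2.COLOR_RGB2HSV),(50,120,50),(75,255,255)); N,l,s,ce=cv2.connectedComponentsWithStats(g);i=1+np.argmax(s[1:,4])
Q=P[l==i]; t=Q[Q[:,2]>np.percentile(Q[:,2],90)-.004]; e=np.array([M(p)[:2] for p in t],np.float32)
print(s[i],ce[i],M(onplane(*C,*ce[i],.12)),np.percentile(Q[:,2],[5,50,95]),cv2.minEnclosingCircle(e),arm.current_clock(),knobx("w9"))
print([M(p) for p in ([.5608,.2267,.118],[.5642,.2275,.12],[.5581,.2254,.12])])
E
```

```text
Traceback (most recent call last):
  File "h.py", line 28, in knobx
    return m.sum(),np.percentile(x[m],[3,50,97]).round(4)
                   ~~~~~~~~~~~~~^^^^^^^^^^^^^^^^
IndexError: index -1 is out of bounds for axis 0 with size 0
```

View pics/w8.png

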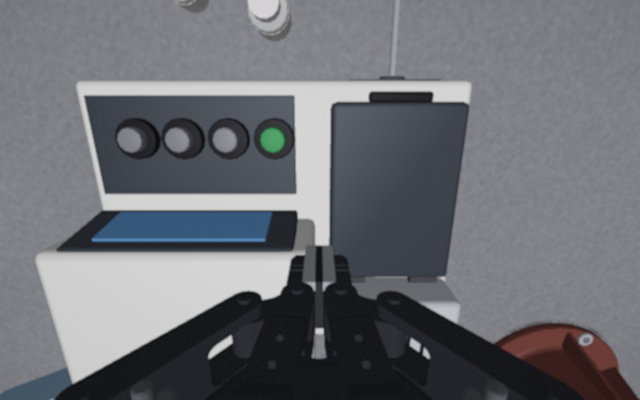

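The green key is clear at (272,139), with the grey keys to its left; the knob is out of frame.

```bash
python3 - <<'E'
from h import *
z=np.load("w8.npz"); im,d=z["im"],z["d"]; C=cam("wrist",z["T"]); P=cloud(*C,d)
g=cv2.inRange(cv2.cvtColor(im,cv2.COLOR_RGB2HSV),(50,120,50),(75,255,255)); N,l,s,ce=cv2.connectedComponentsWithStats(g);i=1+np.argmax(s[1:,4])
Q=P[l==i]; t=Q[Q[:,2]>np.percentile(Q[:,2],90)-.004]; e=np.array([M(p)[:2] for p in t],np.float32)
print(s[i],ce[i],M(onplane(*C,*ce[i],.12)),np.percentile(Q[:,2],[5,50,95]),cv2.minEnclosingCircle(e),arm.current_clock())
print([M(p) for p in ([.5608,.2267,.118],[.5642,.2275,.12],[.5581,.2254,.12])])
for u in(150,250,310,440): print(M(onplane(*C,u,82,.095)))
E
```

```text
[260 127  26  26 504] [272.3015873  139.44246032] [ 0.059  -0.0438  0.12  ] [0.11769421 0.1201905  0.12150045] ((0.04794999957084656, -0.027300000190734863), 0.03194199502468109) 21.35
[array([ 0.0567, -0.0468,  0.118 ]), array([ 0.0539, -0.0488,  0.12  ]), array([ 0.0587, -0.0445,  0.12  ])]
[ 0.0066 -0.1634  0.095 ]
[ 0.0066 -0.0666  0.095 ]
[ 0.0067 -0.0084  0.095 ]
[0.0068 0.1177 0.095 ]
```

```bash
python3 - <<'E'
from h import *
arm.line_to(W(.06,-.0445,.20),.2)
arm.line_to(W(.06,-.0445,.130),.1)
arm.wait(.2); f0=np.array(arm.current_ft_force())
s=arm.line_to(W(.06,-.0445,.110),.015,f_stop=10); print(s,*st(f0))
arm.wait(.2); print(*st(f0))
arm.line_to(W(.06,-.0445,.14),.05); print(*st(f0))
E
```

```text
True [ 0.06   -0.0445  0.1141] [-1.17 -1.64  5.79] 24.04
[ 0.06   -0.0445  0.1141] [-1.36 -0.26  8.  ] 24.24
[ 0.0601 -0.0444  0.1399] [-0.76  0.03 -0.04] 24.93
```

The key bottomed at z = 0.114 with 8 N. I'll retreat and check.

```bash
python3 - <<'E'
from h import *
arm.line_to(W(.06,-.0445,.24),.2)
arm.line_to(W(-.03,.0,.27),.2); print(knobx("w10"))
arm.line_to(W(.11,.0,.27),.2)
im,d,C=wrist("w11"); P=cloud(*C,d)
g=cv2.inRange(cv2.cvtColor(im,cv2.COLOR_RGB2HSV),(50,120,50),(75,255,255)); Q=P[g>0]; print(np.percentile(Q[:,2],[5,50,95]),arm.current_clock())
im,d=arm.snapshot("top"); cv2.imwrite("pics/top1.png",im[...,::-1])
a=np.load("top0.npz")["im"]; df=(np.abs(a.astype(int)-im).max(2)>40); print("bottle-area diff",df[120:180,170:245].sum())
E
```

```text
(np.int64(303), array([-0.1057, -0.1007, -0.0948]))
[0.11772078 0.12023895 0.12163694] 27.2
bottle-area diff 0
```

View pics/w10.png

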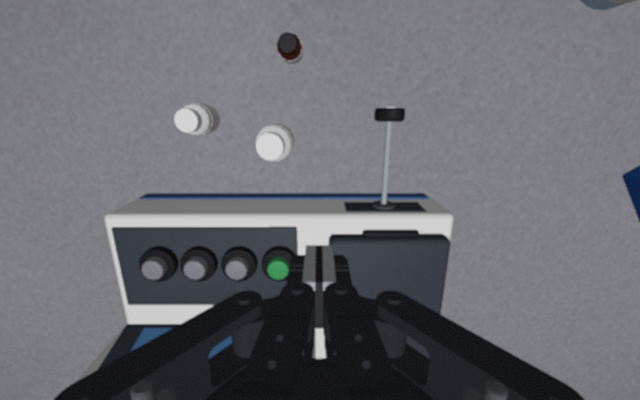

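The knob at (390,114) is still on click 3, the green key at (278,268) is back up, and the bottles have not moved. I'm handing in.

```bash
python3 -c "
from station import arm; print(arm.hand_in())"
```

```text
the job is handed in; nothing more can be done
None
```

Job handed in at about 27 s on the clock: rod pushed fully in, drawn out click by click and left on the third click, then the green key pressed right down and back up, with no grey key touched and the bottles by the machine unmoved.

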